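# Load the bench scale with its check weights and release it

## Robot

A 6-joint arm with a two-finger parallel gripper is mounted at the origin on the work surface. World frame = base frame: x ahead of the robot, y to its left, z up, the work surface at z = 0. Lengths are in m, angles in rad, forces in N, time in s.
With the tool pointing down it reaches from about 0.25 to 0.8 m from the base axis. Payload 8.5 kg.
Tool frame: the origin (TCP) lies on the centre line of the jaws, within the pads' length; the fingertips stand 22 mm ahead of it and the grasp point (between the pads) lies 3 mm ahead of it; z points along the fingers, y is the line along which they close (so a half turn about z gives the same grasp; the last joint's range is limited). The gripper opens to 85 mm and grips with 20 to 120 N. Pads are 22 mm wide; open, the fingers measure 114 mm over their backs; the gripper's body (76 mm by 85 mm) begins 54 mm behind the grasp point. The pads swing forward as they close: fully open they stand 13 mm farther back than shut.
Start: joints at [1.145, 0.238, -0.013, 1.319, 0, 1.571], TCP at [0.217, 0.478, 0.253] pointing down, gripper open.
Joint ranges: [-2.66, 2.66], [-1.03, 1.9], [-1.14, 1.46], [-1.82, 2.27], [-1.45, 1.34], [-3.14, 3.14]. Speed limits (rad/s): [2.22, 2.22, 2.79, 3.14, 3.14, 3.14].

## Interface

Orientations are given as a unit quaternion [x, y, z, w].
In Python, from cell import env gives the robot as it stands. Calls block until the motion is done:
- env.move_pose(position, orientation): joint-space move of the TCP to a pose.
- env.move_linear(position, rot=None, velocity=0.15, stop_force=None): straight line of the TCP; rot=None keeps the orientation; velocity is the mean speed in m/s. With stop_force (N) it stops when the force on the tool has changed by that much, and returns True; else False.
- env.move_j(angles): joint-space move.
- env.command_gripper(opening): finger opening in m; the grip force is fixed at half the most; returns when the fingers have stopped.
- env.dwell(seconds).
- env.solve_ik(position, orientation): joint angles nearest the present ones, or None.
- env.observe(): the state.
- env.grab_frame(name): name is "scene" or "side" or "wrist"; returns a dict with "frame" (420x560x3 uint8, red, green, blue), "camera_matrix" (3x3 intrinsics, pixels), "extrinsics" (4x4, takes a point from camera to world coordinates). Camera axes: x right, y up, looking along -z (the intrinsics and any distortion apply to the point x, -y, -z); pixel columns grow to the right and rows downward; lengths in m; the calibration is good to about 2 mm. A picture is of the moment at which its call begins. There is no depth.
A pose or a line that the arm cannot do raises env.Unreachable and nothing moves.
- env.close_job(): hands the job in; it is judged then, once.
The state is a dict: "time": time; "joint_positions": joint angles; "qd": joint speeds; "joint_efforts": joint torques, N m; "tcp_pos": TCP position; "ee_rot": TCP orientation; "wrist_force": force on the tool from outside, world axes, zero at the start; "moment": the same for the moment, N m; "finger_gap": finger opening in m; "finger_force": force on a finger pad.
Only numpy, scipy, OpenCV 4.12 (cv2) and the standard library are available. Lean on these libraries where they do the work, as an engineer would, in place of code of your own. Each camera call takes 0.05 s, during which the arm holds its last target. There are 200 camera calls.

## Task

Load the bench scale for its check: slide the wide steel disc off the ledge onto the round plate without lifting it, then set the medium disc on it and the small disc on top, all three lying flat in the middle of the plate; set them down, do not drop them. Only when the stack stands complete, swing the scale's lock lever from its lean towards the robot to straight upright and let go. Leave the ring, bin, bottle and screwdriver where they are.

Things in the scene. Friction and masses are not known exactly. Their poses are not given: they have to be found in the camera images.
- scale: bench scale, fixed, standing elsewhere each time: grey housing 170 x 150 x 40 mm under a dark round steel plate, a square dark steel ledge on its +y side, the lever pod (110 x 75 x 40 mm) on its -y side. Origin on the table under the plate centre, z up; x points roughly away from the robot, within 17 degrees; y runs along lever - plate - ledge (ledge at +y)
- plate (a point): centre of the top face of the scale's round plate, 60 mm above the table; plate diameter 140 mm; same axes as the scale
- ledge (a point): centre of the top face of the ledge (150 x 150 mm, flat, no rim), 149 mm from the plate's centre along the scale's +y, 61 mm above the table, so 1 mm higher than the plate; a gap of 4 mm at the narrowest parts ledge and plate
- wide: wide plain steel disc, diameter 100 mm (too wide to grasp), 12 mm thick, 0.5 to 0.9 kg, lying flat on the ledge; origin at the centre of its underside, z up
- medium: medium plain steel disc, diameter 64 mm, 16 mm thick, about 0.4 kg, lying flat on the table to the left (+y) of the scale; origin at the centre of its underside, z up
- small: small plain steel disc, diameter 44 mm, 16 mm thick, about 0.2 kg, lying flat on the table to the left (+y) of the scale, one nearer the robot than the other (either may be the nearer); origin at the centre of its underside, z up
- lock (a joint): angle of the white-knobbed lock lever (rad): 0 leans 40 degrees towards the robot side (scale's -x), 0.7 straight upright, 1.4 leans 40 degrees away (+x). It stays where it is left. It starts between 0 and 0.3
- lock_tip (a point): centre of the lever's round white knob (diameter 26 mm), 80 mm from the hinge on a 10 mm rod. The hinge axis lies along the scale's y, at 118 mm from the plate's centre on the scale's -y side, 62 mm above the table
- spacer: bystander: steel ring, outer diameter 60 mm, hole 34 mm, 14 mm high, loose, beyond the ledge; origin at the centre of its underside
- bin: bystander: open blue plastic bin 130 x 100 x 60 mm, loose, at the right; origin at the centre of its underside
- oil: bystander: white oil bottle with a black cap, diameter 48 mm, 110 mm tall, loose, at the right; origin at the centre of its underside
- driver: bystander: screwdriver 180 mm long, lying loose beyond the scale; origin at its middle, x along the shaft towards the tip
There are look-alikes about, which are no part of the job. Leave any orange or yellow look-alike of the wide alone.

How it is judged:
On the way:
1. the three discs lie stacked, released and centred on the plate while the lever still leans towards the robot (horizontal distance between each of wide, medium, small and plate below 0.01 m and z of wide in the frame of plate between -0.005 and 0.005 m and angle between each of wide, medium, small's own z axis and vertical below 0.08 rad and linear speed of each of wide, medium, small below 0.03 m/s and contact force between each of wide, medium, small and the fingers below 0.1 N and z of medium in the frame of plate between 0.007 and 0.017 m and z of small in the frame of plate between 0.023 and 0.033 m and value of joint lock below 0.42 rad), for 0.2 s.
At the end, for the whole second after the job is handed in: Wide, medium and small disc lie flat in that order on the scale's plate, each centre within 10 mm of the plate's centre, at rest and released; the lock lever stands within 8 degrees (0.14 rad) of upright (horizontal distance between each of wide, medium, small and plate below 0.01 m and z of wide in the frame of plate between -0.005 and 0.005 m and angle between each of wide, medium, small's own z axis and vertical below 0.08 rad and linear speed of each of wide, medium, small below 0.03 m/s and contact force between each of wide, medium, small and the fingers below 0.1 N and z of medium in the frame of plate between 0.007 and 0.017 m and z of small in the frame of plate between 0.023 and 0.033 m and value of joint lock between 0.56 and 0.84 rad); the robot touches nothing.
It fails at once if the wide disc was lifted more than 25 mm off the ledge or plate, or tipped over 17 degrees (z of wide in the frame of plate above 0.026 m or angle between wide's own z axis and vertical above 0.3 rad).
It fails at once if the medium disc was dropped (fell freely by more than about 20 mm) (linear speed of medium above 0.62 m/s and contact force between medium and the fingers below 0.1 N).
It fails at once if the small disc was dropped (fell freely by more than about 20 mm) (linear speed of small above 0.62 m/s and contact force between small and the fingers below 0.1 N).
It fails at once if the spacer ring, blue bin, oil bottle or screwdriver was moved more than 30 mm (distance of any of spacer, bin, oil, driver from where it was at the start of the episode above 0.03 m).
It also fails if it takes over 69 s, if anything falls off the work surface, if the arm or the gripper's body presses on something with over 40 N, if the wrist force passes 120 N, or if a joint passes its speed limit or range.

## Working session

There is one attempt and no reset: what is moved stays moved. The work goes in short steps, each a Python script; the robot and the scene stay as the last script left them, time stands still between calls to the robot, and variables do not carry over. Pictures are saved under pics/ and viewed, at most 10 in all, crops included, and the job is handed in when it is done.

```bash
ls; mkdir -p pics
python3 - <<'E'
from cell import env
import cv2,numpy as np
for n in ["scene","side","wrist"]:
    f=env.grab_frame(n); cv2.imwrite(f"pics/{n}0.png",f["frame"][:,:,::-1]); print(n,f["camera_matrix"].tolist(),np.round(f["extrinsics"],4).tolist(),[k for k in f])
o=env.observe(); print(o)
E
```

```text
pics
scene [[396.30416969916644, 0.0, 281.6674406542644], [0.0, 396.30416969916644, 208.98983069464646], [0.0, 0.0, 1.0]] [[-0.0103, -0.8643, 0.5029, 1.144], [0.9999, -0.0047, 0.0124, -0.0618], [-0.0083, 0.503, 0.8643, 1.0365], [0.0, 0.0, 0.0, 1.0]] ['frame', 'camera_matrix', 'extrinsics']
side [[436.255966710187, 0.0, 286.3912732322129], [0.0, 436.255966710187, 213.8458404223898], [0.0, 0.0, 1.0]] [[-0.9465, 0.2351, -0.2211, 0.2777], [-0.3226, -0.7076, 0.6286, 0.7868], [-0.0087, 0.6663, 0.7456, 1.0918], [0.0, 0.0, 0.0, 1.0]] ['frame', 'camera_matrix', 'extrinsics']
wrist [[309.9994047188256, 0.0, 275.9304104927131], [0.0, 309.9994047188256, 209.9333563393322], [0.0, 0.0, 1.0]] [[0.4144, -0.8734, -0.2558, 0.151], [0.9101, 0.3972, 0.1183, 0.5084], [-0.0017, -0.2819, 0.9594, 0.3735], [0.0, 0.0, 0.0, 1.0]] ['frame', 'camera_matrix', 'extrinsics']
{'time': 0.15, 'joint_positions': array([ 1.14501884e+00,  2.38682733e-01, -1.40334926e-02,  1.31919750e+00,
        1.04082082e-05,  1.57082226e+00]), 'qd': array([ 0.00068419, -0.00199129,  0.00256724,  0.00264238, -0.00222206,
       -0.00096493]), 'joint_efforts': array([-2.73592495e-04, -5.39078164e+01,  3.46597159e+01,  1.44444944e-02,
        8.58118568e-06,  2.05665373e-05]), 'tcp_pos': array([0.21672237, 0.47787423, 0.25281499]), 'ee_rot': array([ 2.11296948e-01,  9.77421755e-01, -5.44988171e-04, -1.23123870e-04]), 'wrist_force': array([0.32423512, 0.21125295, 0.4898336 ]), 'moment': array([-0.03051167, -0.00427225, -0.01729247]), 'finger_force': 0.0, 'finger_gap': 0.08568791742727663}
```

View pics/scene0.png

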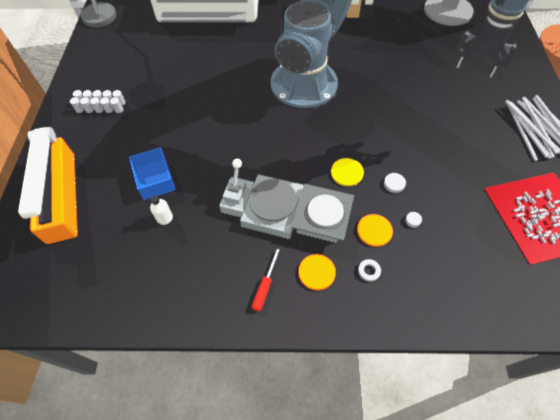

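View pics/side0.png

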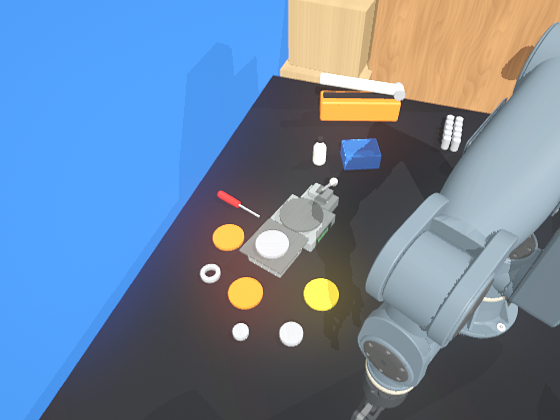

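Scene view: the bright steel discs are wide at (325,211) on the ledge, medium at (395,183) and small at (414,220). Look-alikes are yellow at (347,172), orange at (375,230) and (317,272), and the ring at (370,271). The lever knob is at (237,163) and the plate at (273,200). By the description, wide is the silver disc on the ledge. I'll check that in one close crop.

```bash
cat > h.py <<'E'
import cv2,numpy as np
def ray(f,uv):
    K,E=f["camera_matrix"],f["extrinsics"]
    p=np.linalg.inv(K)@[uv[0],uv[1],1.]
    return E[:3,3],E[:3,:3]@[p[0],-p[1],-p[2]]
def at(f,uv,z):
    o,d=ray(f,uv); return o+d*(z-o[2])/d[2]
def proj(f,P):
    K,E=f["camera_matrix"],f["extrinsics"]
    c=E[:3,:3].T@(np.array(P)-E[:3,3]); c=K@[c[0],-c[1],-c[2]]; return c[:2]/c[2]
def blobs(f,thr=150,sat=40):
    h=cv2.cvtColor(f["frame"],cv2.COLOR_RGB2HSV)
    m=((h[...,2]>thr)&(h[...,1]<sat)).astype(np.uint8)
    n,l,s,c=cv2.connectedComponentsWithStats(m)
    return [(s[i],c[i]) for i in range(1,n) if s[i][4]>40]
E
python3 - <<'E'
from cell import env
from h import *
np.set_printoptions(precision=4,suppress=True)
fs={n:env.grab_frame(n) for n in ["scene","side"]}
for n,f in fs.items():
    for s,c in blobs(f,200):
        if 150<c[0]<450 and 140<c[1]<360: print(n,c,s, at(f,c,0.016)[:2],at(f,c,.073)[:2])
f=fs["scene"]["frame"][140:290,210:440,::-1]; a=cv2.resize(f,None,fx=3.4,fy=3.4,interpolation=cv2.INTER_CUBIC)
cv2.imwrite("pics/c_scene.png",a)
f=fs["side"]["frame"][170:350,200:350,::-1]; cv2.imwrite("pics/c_side.png",cv2.resize(f,None,fx=3.33,fy=3.33,interpolation=cv2.INTER_CUBIC))
E
```

```text
scene [236.7377 162.6721] [233 159   9   9  61] [ 0.3795 -0.222 ] [ 0.4222 -0.2131]
scene [394.8551 181.2609] [385 173  21  17 276] [0.4489 0.2731] [0.4878 0.2544]
scene [296.5 186.6] [291 184  12   8  60] [ 0.4702 -0.0316] [ 0.5078 -0.0333]
scene [232.3426 194.6111] [224 190  18  10 108] [ 0.5004 -0.2273] [ 0.5363 -0.218 ]
scene [325.3916 209.7888] [308 195  36  31 876] [0.5523 0.0536] [0.5853 0.0471]
scene [161.7477 211.64  ] [151 199  21  25 325] [ 0.5613 -0.4333] [ 0.5939 -0.4125]
scene [235.6098 206.122 ] [220 199  23  12  82] [ 0.5411 -0.2145] [ 0.5747 -0.206 ]
scene [245.5306 218.2653] [241 213  12  10  49] [ 0.5824 -0.1824] [ 0.6138 -0.1757]
scene [413.7532 218.1169] [407 212  15  13 154] [0.5791 0.311 ] [0.6106 0.2902]
scene [278.6705 225.5455] [267 219  20  12  88] [ 0.606  -0.0846] [ 0.636  -0.0833]
scene [272.5873 262.6032] [267 249  12  28  63] [ 0.7217 -0.0997] [ 0.7453 -0.0976]
scene [369.3443 269.4508] [359 260  22  20 244] [0.74  0.165] [0.7625 0.1523]
side [319.2179 153.4747] [313 142  13  23 257] [ 0.5778 -0.4481] [ 0.5619 -0.3827]
side [331.2258 182.5484] [322 178
[... 155 characters left out ...]
 [239 204  21  13  45] [ 0.7201 -0.0954] [ 0.6967 -0.0487]
side [276.4306 215.5   ] [271 205  12  19  72] [ 0.6256 -0.1029] [ 0.6071 -0.0558]
side [311.3497 235.3217] [301 223  21  24 143] [ 0.4924 -0.0588] [ 0.481 -0.014]
side [271.7974 243.6487] [255 230  34  29 760] [0.5997 0.0121] [0.5827 0.0532]
side [397.2698 251.4127] [390 242  17  26  63] [ 0.2247 -0.0812] [ 0.2275 -0.0352]
side [433.     275.6173] [414 263  37  26  81] [ 0.1115 -0.026 ] [0.1203 0.017 ]
side [209.964  272.6351] [200 264  20  18 222] [0.736  0.1718] [0.7117 0.2043]
side [240.3209 331.107 ] [233 323  16  17 215] [0.578  0.3159] [0.5621 0.3409]
side [290.9103 333.3296] [280 322  23  24 446] [0.448 0.279] [0.439  0.3059]
```

View pics/c_scene.png

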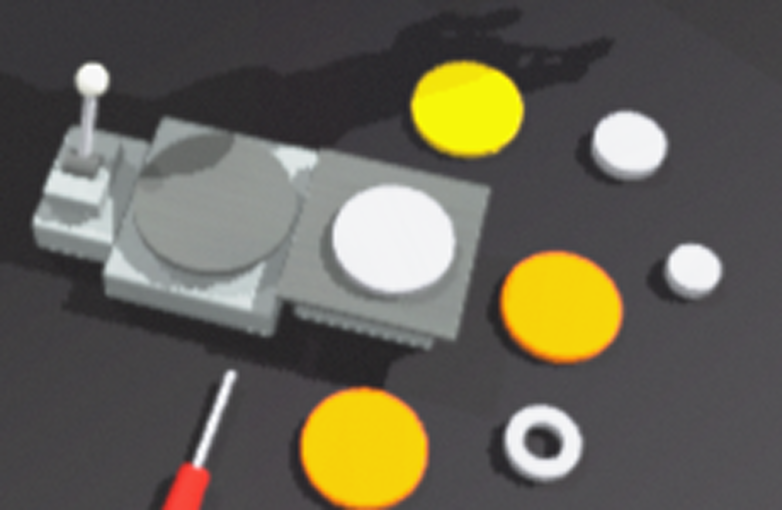

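View pics/c_side.png

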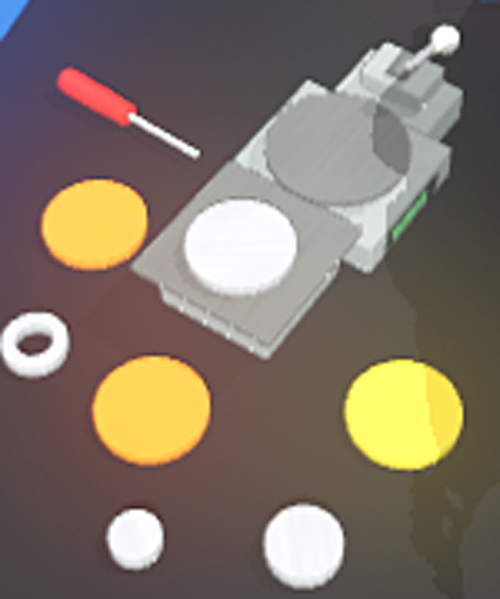

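The crops confirm the choice: wide is the plain silver disc on the ledge, with the orange and yellow ones lying on the table. Next I take one overhead wrist view for precise poses.

```bash
cat >> h.py <<'E'
from scipy.spatial.transform import Rotation as R
def down(phi):
    "tool z down, tool y at heading phi"
    y=np.array([np.cos(phi),np.sin(phi),0]); z=np.array([0,0,-1.]); x=np.cross(y,z)
    return R.from_matrix(np.c_[x,y,z]).as_quat()
E
python3 - <<'E'
from cell import env
from h import *
np.set_printoptions(precision=4,suppress=True)
t=env.observe()["time"]
env.move_pose([.48,.05,.30],down(np.pi/2))
print(env.observe()["time"]-t, env.observe()["joint_positions"])
f=env.grab_frame("wrist"); np.save("w1.npy",f,allow_pickle=True)
cv2.imwrite("pics/w1.png",cv2.resize(f["frame"][:,:,::-1],(800,600),interpolation=cv2.INTER_CUBIC))
E
```

```text
1.8333 [ 0.1049  0.1533 -0.0037  1.4139  0.0002  0.1044]
```

View pics/w1.png

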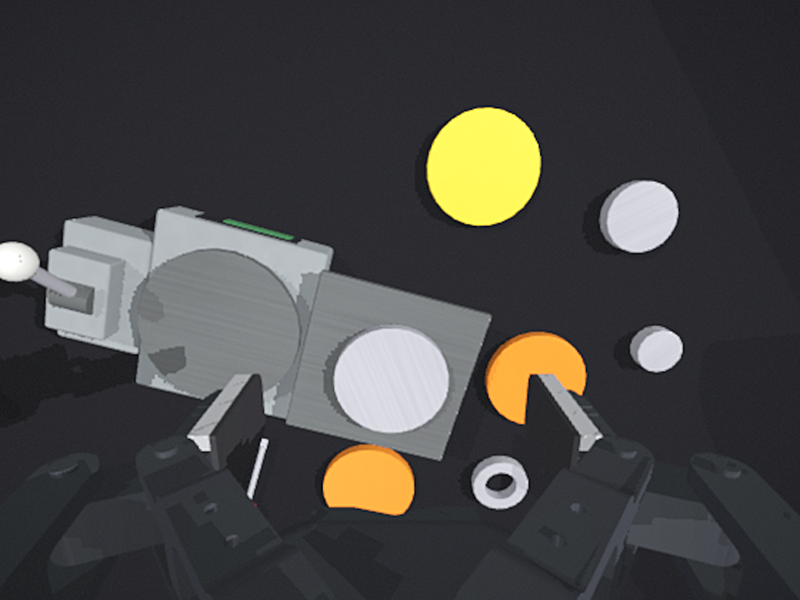

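The wrist view shows the scale with its ledge corners at (318,272), (490,315), (440,460) and (288,420). The plate spans columns 132–301 with its top at row 248, and wide is at (391,379). Medium is at (639,216), small at (657,349), the ring at (500,482) and the knob at (17,262). Next I fit the poses.

```bash
cat >> h.py <<'E'
from scipy.optimize import least_squares
T=np.linspace(0,2*np.pi,120)
def circ(f,c,r,z): return np.array([proj(f,[c[0]+r*np.cos(t),c[1]+r*np.sin(t),z]) for t in T])
def discfit(f,p0,r,z0,h,thr=130):
    "centroid match of the silhouette of a disc standing at z0"
    best=None
    u0=proj(f,[*p0,z0+h/2])
    for t in (thr,):
        for s,c in blobs(f,t,45):
            d=np.hypot(*(c-u0))
            if best is None or d<best[0]: best=(d,c,s)
    d,c,s=best
    def res(p):
        hull=cv2.convexHull(np.r_[circ(f,p,r,z0),circ(f,p,r,z0+h)].astype(np.float32)); m=cv2.moments(hull)
        return [m['m10']/m['m00']-c[0],m['m01']/m['m00']-c[1]]
    p=least_squares(res,p0,diff_step=1e-3).x
    hull=cv2.contourArea(cv2.convexHull(np.r_[circ(f,p,r,z0),circ(f,p,r,z0+h)].astype(np.float32)))
    return p,s[4]/hull
E
python3 - <<'E'
from cell import env
from h import *
np.set_printoptions(precision=4,suppress=True)
F={n:env.grab_frame(n) for n in ("scene","side")}; F["wrist"]=np.load("w1.npy",allow_pickle=True).item()
for thr in (110,140,180):
  for n,f in F.items():
    print(thr,n,*[discfit(f,p,r,z,h,thr) for p,r,z,h in (((.585,.049),.05,.061,.012),((.448,.276),.032,0,.016),((.578,.313),.022,0,.016))])
S=[(-.075,.074),(-.075,.224),(.075,.224),(.075,.074)]
C={"wrist":[np.array(a)*.7 for a in ((318,272),(490,315),(440,460),(288,420))],
 "scene":[(303.5,184.1),(354.1,195),(344.4,240),(291.8,228.2)],
 "side":[(308.4,239.1),None,(239.9,249.6),(270.6,219.5)]}
B={"wrist":(132*.7,301*.7,248*.7,None),"scene":(210+135/3.4,210+299/3.4,140+133/3.4,140+273/3.4),"side":(200+266/3.33,200+411/3.33,170+93/3.33,170+207/3.33)}
def res(p,names):
    o=[];c,s=np.cos(p[2]),np.sin(p[2])
    for n in names:
        f=F[n]
        for (a,b),uv in zip(S,C[n]):
            if uv is not None: o+=list(proj(f,[p[0]+c*a-s*b,p[1]+s*a+c*b,.061])-uv)
        q=circ(f,p[:2],.07,.06)
        for v,w in zip((q[:,0].min(),q[:,0].max(),q[:,1].min(),q[:,1].max()),B[n]):
            if w is not None:o.append(v-w)
    return np.array(o)
for names in (["wrist"],["scene"],["side"],["wrist","scene","side"]):
    r=least_squares(res,[.53,-.08,-.2],args=(names,),diff_step=1e-3); print(names,r.x,np.round(r.fun,1))
E
```

```text
110 scene (array([ 0.569 , -0.0618]), np.float64(6.822547864565449)) (array([0.4466, 0.2745]), np.float64(1.077465420139904)) (array([0.577 , 0.3132]), np.float64(1.0969185456421333))
110 side (array([ 0.6988, -0.0538]), np.float64(0.11420014468783597)) (array([0.4493, 0.2756]), np.float64(1.0741214642967163)) (array([0.5804, 0.3134]), np.float64(1.0821567235566791))
110 wrist (array([ 0.5354, -0.0616]), np.float64(5.986277999520932)) (array([0.4488, 0.2752]), np.float64(0.9809803660066649)) (array([0.5796, 0.3131]), np.float64(0.9798599188113017))
140 scene (array([ 0.5608, -0.0572]), np.float64(5.5112890780886294)) (array([0.4457, 0.2748]), np.float64(0.9728549277022589)) (array([0.5764, 0.313 ]), np.float64(0.9579391510781848))
140 side (array([ 0.5449, -0.0211]), np.float64(6.28585299968984)) (array([0.4495, 0.2755]), np.float64(1.0350527407738588)) (array([0.5803, 0.3131]), np.float64(1.0369742533648314))
140 wrist (array([0.5846, 0.0484]), np.float64(0.9945533456093)) (array([0.449 , 0.2774]), np.float64(0.8986341857667138)) (array([0.5801, 0.3151]), np.float64(0.87174257472304
[... 356 characters left out ...]
55004028559168))
180 wrist (array([0.5855, 0.0482]), np.float64(0.9529938053533654)) (array([0.4491, 0.278 ]), np.float64(0.8541028793112435)) (array([0.5819, 0.3169]), np.float64(0.7397137605551106))
['wrist'] [ 0.5399 -0.102  -0.2649] [ 0.9 -1.8  0.7 -0.6  0.2 -0.3 -2.5  2.2  2.4 -1.9  0.7]
['scene'] [ 0.5441 -0.1006 -0.2563] [ 0.7 -0.2  0.4  0.   0.5  0.1 -0.3 -0.8 -0.7 -0.5  0.3  0.4]
['side'] [ 0.5358 -0.0971 -0.2774] [ 1.1  0.6 -0.7  0.5 -1.4 -1.   0.2  0.9  0.4 -0.8]
['wrist', 'scene', 'side'] [ 0.54   -0.1015 -0.2651] [ 1.4 -1.8  1.1 -0.4  0.5 -0.2 -2.2  2.3  2.8 -1.5  0.8  0.6 -1.1  0.1
 -0.6 -0.3 -0.7 -0.9 -1.9 -0.9 -0.8 -0.8 -0.8  0.6 -0.9 -0.9 -0.3 -2.1
 -1.9 -0.6 -0.1 -0.8 -2.2]
```

```bash
cat >> h.py <<'E'
X0,Y0,YAW=.541,-.1005,-.262
def w(x,y,z): c,s=np.cos(YAW),np.sin(YAW); return [X0+c*x-s*y,Y0+s*x+c*y,z]
def loc(p): c,s=np.cos(YAW),np.sin(YAW); a,b=p[0]-X0,p[1]-Y0; return np.array([c*a+s*b,-s*a+c*b])
E
python3 - <<'E'
from cell import env
from h import *
np.set_printoptions(precision=4,suppress=True)
q=down(YAW)
env.move_pose(w(0,.207,.15),q); env.command_gripper(.075)
o=env.observe(); print(o["joint_positions"],o["finger_gap"],o["time"])
env.move_linear(w(0,.207,.095),velocity=.1)
hit=env.move_linear(w(0,.207,.060),velocity=.02,stop_force=4)
o=env.observe(); zt=o["tcp_pos"][2]; print(hit,zt,loc(o["tcp_pos"]),o["wrist_force"])
if hit:
    env.move_linear(w(0,.207,zt+.0045),velocity=.03)
    print(env.move_linear(w(0,.066,zt+.0045),velocity=.05,stop_force=25))
    o=env.observe(); print(loc(o["tcp_pos"]),o["wrist_force"],o["time"])
f=env.grab_frame("wrist"); np.save("w2.npy",f,allow_pickle=True)
cv2.imwrite("pics/w2.png",cv2.resize(f["frame"][:,:,::-1],(800,600),interpolation=cv2.INTER_CUBIC))
E
```

```text
[ 0.1657  0.4189 -0.0157  1.1358 -0.      1.9983] 0.07505652833399958 4.1583
True 0.07377724819627703 [-0.     0.207] [-0.5024  0.7073  6.3825]
False
[-0.0001  0.066 ] [-0.1618  0.8326 -0.6622] 9.2083
```

View pics/w2.png

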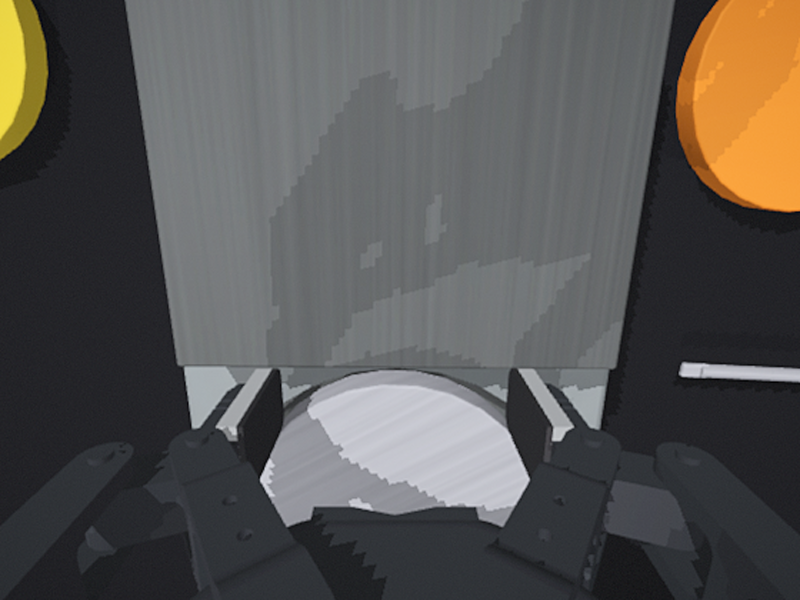

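The disc is now on the plate, with its +y rim at about (394,370). The ledge's inner corners are at (178,366) and (615,369). I use them to refine the scale frame.

Run:
```python
from h import *
np.set_printoptions(precision=4,suppress=True)
f=np.load("w2.npy",allow_pickle=True).item()
for uv,z in (((178,366),.061),((615,369),.061),((127,0),.061),((675,0),.061),((394,369.5),.06),((394,383),.072)):
    print(uv,loc(at(f,np.array(uv)*.7,z)))
```

```text
(178, 366) [-0.0745  0.0743]
(615, 369) [0.0741 0.073 ]
(127, 0) [-0.0733  0.1824]
(675, 0) [0.0752 0.1821]
(394, 369.5) [-0.0011  0.0724]
(394, 383) [-0.0011  0.0734]
```

Run:
```python
from cell import env
from h import *
np.set_printoptions(precision=4,suppress=True)
z=env.observe()["tcp_pos"][2]
print(env.move_linear(w(0,.0435,z),velocity=.03,stop_force=25)); env.dwell(.1)
env.move_linear(w(0,.07,z),velocity=.08); env.move_linear(w(0,.09,.2),velocity=.2)
env.move_pose([.61,.03,.28],down(np.pi/2))
f=env.grab_frame("wrist"); np.save("w3.npy",f,allow_pickle=True); print(env.observe()["time"])
fr=f["frame"]; cv2.imwrite("pics/w3.png",cv2.resize(fr[:,:,::-1],(800,600),interpolation=cv2.INTER_CUBIC))
for t in (140,160,180): print(discfit(f,w(0,0,0)[:2],.05,.06,.012,t)[1],loc(discfit(f,w(0,0,0)[:2],.05,.06,.012,t)[0]), discfit(f,(.449,.2755),.032,0,.016,t-30))
```

```text
False
13.1083
0.9951652309801706 [-0.0011  0.0003] (array([0.4486, 0.2753]), np.float64(0.9671403713795423))
0.982156111505627 [-0.001  0.   ] (array([0.4473, 0.2779]), np.float64(0.8696128479661924))
0.9690271305195612 [-0.001  -0.0002] (array([0.4474, 0.2787]), np.float64(0.8449962139268747))
```

View pics/w3.png

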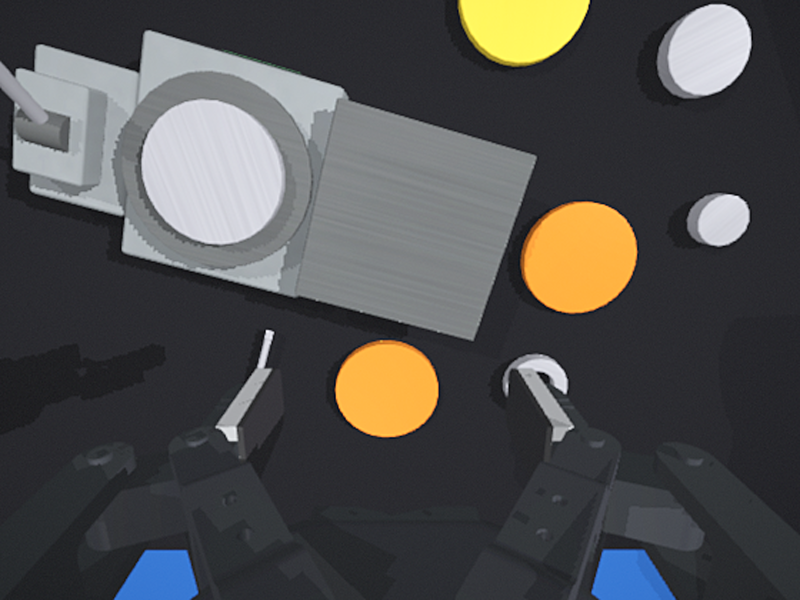

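Wide is centred on the plate to within about 1 mm: the disc centre is at (213,171) and the plate centre at (213,170). Next I place medium.

```bash
cat >> h.py <<'E'
def pickplace(env,p,d,zg,top,gopen):
    q=down(np.pi/2)
    env.move_pose([*p,.12],q); env.command_gripper(gopen)
    hit=env.move_linear([*p,zg],velocity=.08,stop_force=15)
    if hit: print("hit",env.observe()["tcp_pos"]); return
    env.command_gripper(d-.008); env.dwell(.1)
    o=env.observe(); print("gap",o["finger_gap"],o["finger_force"],o["tcp_pos"],o["time"])
    if o["finger_gap"]<d-.004: return
    env.move_linear([*p,.17],velocity=.2)
    env.move_pose(w(0,0,.17),q); print("gap",env.observe()["finger_gap"])
    env.move_linear(w(0,0,zg+top+.012),velocity=.1)
    env.dwell(.15)
    hit=env.move_linear(w(0,0,zg+top-.003),velocity=.02,stop_force=4)
    o=env.observe(); print("down",hit,o["tcp_pos"],o["wrist_force"])
    env.command_gripper(gopen); env.dwell(.1)
    env.move_linear(w(0,0,.20),velocity=.12)
    print(env.observe()["time"],env.observe()["finger_gap"])
E
python3 - <<'E'
from cell import env
from h import *
np.set_printoptions(precision=4,suppress=True)
pickplace(env,(.449,.2755),.064,.019,.072,.078)
env.move_pose([.61,.03,.28],down(np.pi/2))
f=env.grab_frame("wrist"); np.save("w4.npy",f,allow_pickle=True); print(env.observe()["time"])
cv2.imwrite("pics/w4.png",cv2.resize(f["frame"][:,:,::-1][:300,50:450],(800,600),interpolation=cv2.INTER_CUBIC))
E
```

```text
gap 0.06192666751594765 63.45846176147461 [0.4493 0.2755 0.02  ] 16.4167
gap 0.06157060568023121
down True [ 0.5409 -0.1005  0.0921] [-0.5244 -1.3592  5.8254]
21.7667 0.07778922913647347
22.525
```

View pics/w4.png

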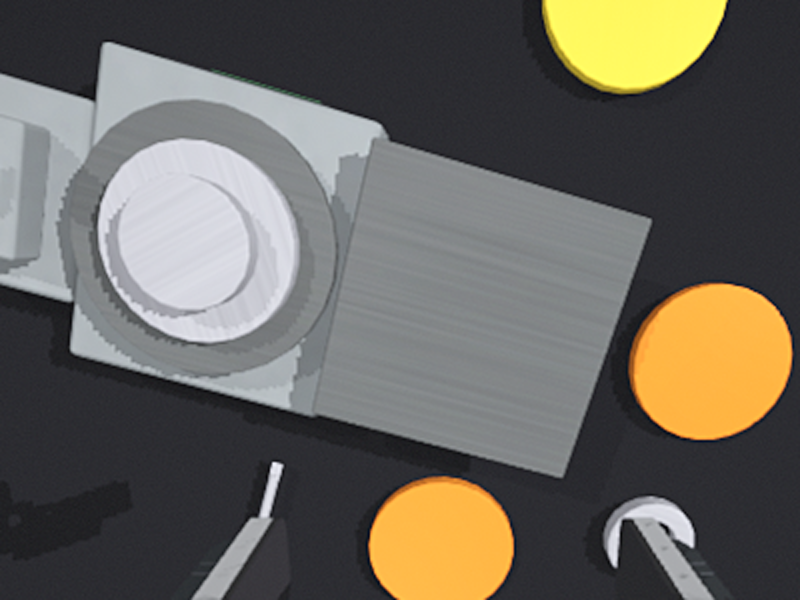

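Medium's top face is centred at crop pixel (183,242) on wide, whose centre is (198,241). I check this numerically.

Run:
```python
from h import *
np.set_printoptions(precision=4,suppress=True)
f=np.load("w4.npy",allow_pickle=True).item()
for n,b,r,z in (("med",(118,250,173,311),.032,.088),("wide",(98,299,139,343),.05,.072),("plate",(61,337,99,376),.07,.06)):
    b=np.array([50+b[0]/2,50+b[1]/2,b[2]/2,b[3]/2])
    def res(p):
        q=circ(f,p,r,z); return np.array([q[:,0].min(),q[:,0].max(),q[:,1].min(),q[:,1].max()])-b
    s=least_squares(res,w(0,0,0)[:2],diff_step=1e-3); print(n,loc(s.x),s.fun)
```

```text
med [-0.0015  0.001 ] [-0.2882  0.2904  0.1194 -0.1168]
wide [-0.0009  0.0019] [ 0.8116 -0.8205 -0.1194  0.0659]
plate [ 0.0003 -0.0022] [ 2.1654 -2.1904 -0.0067 -0.277 ]
```

Run:
```python
from cell import env
from h import *
np.set_printoptions(precision=4,suppress=True)
pickplace(env,(.5795,.313),.044,.022,.088,.062)
env.move_pose([.61,-.05,.28],down(np.pi/2))
f=env.grab_frame("wrist"); np.save("w5.npy",f,allow_pickle=True); print(env.observe()["time"])
cv2.imwrite("pics/w5.png",cv2.resize(f["frame"][:,:,::-1][:300,50:450],(800,600),interpolation=cv2.INTER_CUBIC))
```

```text
gap 0.04154542422989354 60.3889524936676 [0.5799 0.3133 0.023 ] 25.8667
gap 0.04184761478648656
down True [ 0.5409 -0.1005  0.111 ] [-1.1128 -0.3945  5.3604]
30.975 0.06173116445434341
31.5667
```

View pics/w5.png

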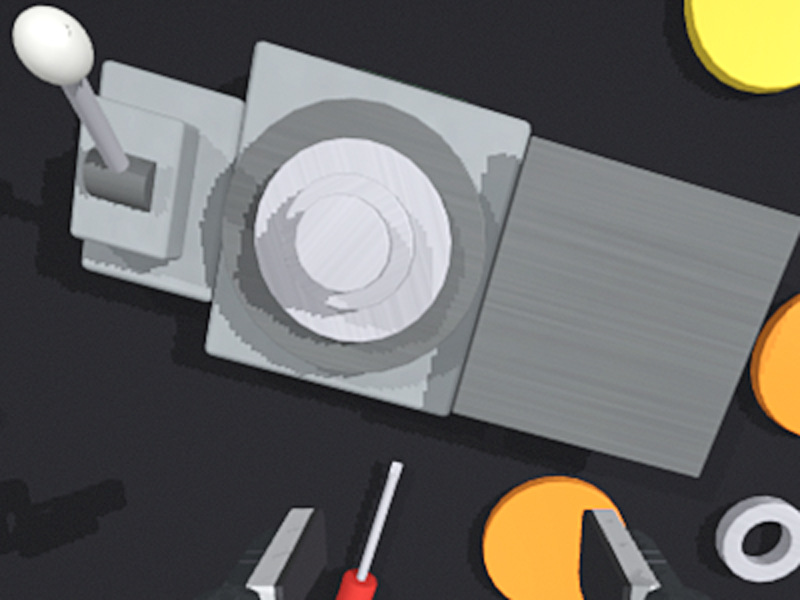

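The stack looks complete: small's top spans columns 295–391 and rows 194–291, and the knob is at crop (53,46). I check the small disc and the lever angle numerically.

Run:
```python
from h import *
np.set_printoptions(precision=4,suppress=True)
f=np.load("w5.npy",allow_pickle=True).item()
for n,b,r,z in (("small",(295,391,194,291),.022,.104),("med",(290,414,172,312),.032,.088),("wide",(255,451,138,342),.05,.072),("plate",(203,487,98,376),.07,.06)):
    b=np.array([50+b[0]/2,50+b[1]/2,b[2]/2,b[3]/2])
    def res(p):
        q=circ(f,p,r,z); return np.array([q[:,0].min(),q[:,0].max(),q[:,1].min(),q[:,1].max()])-b
    s=least_squares(res,w(0,0,0)[:2],diff_step=1e-3); print(n,loc(s.x),s.fun)
for th in np.arange(0,.41,.05):
    l=.7-th; print(th,proj(f,w(-.08*np.sin(l),-.118,.062+.08*np.cos(l))))
```

```text
small [-0.0015  0.0011] [-0.0055  0.0055 -0.6522  0.7115]
med [-0.0016  0.0028] [-2.1123  2.1183  0.6212 -0.5709]
wide [-0.0007  0.001 ] [-0.2302  0.2305 -0.1406  0.1895]
plate [ 0.001  -0.0047] [ 4.4289 -4.4535  0.0046 -0.5856]
0.0 [82.6627 17.4137]
0.05 [80.3892 20.7776]
0.1 [78.1986 24.4148]
0.15000000000000002 [76.103  28.3125]
0.2 [74.1142 32.4554]
0.25 [72.2432 36.8259]
0.30000000000000004 [70.5005 41.4046]
0.35000000000000003 [68.8959 46.1702]
0.4 [67.4381 51.0998]
```

Run:
```python
from cell import env
from h import *
np.set_printoptions(precision=4,suppress=True)
q=down(YAW); l=.61; kx,kz=-.08*np.sin(l),.062+.08*np.cos(l)
env.move_pose(w(kx,-.118,.23),q); env.command_gripper(.055)
print(env.move_linear(w(kx,-.118,kz+.009),velocity=.1,stop_force=8), env.observe()["tcp_pos"])
env.command_gripper(.034)
print(env.observe()["finger_gap"],env.observe()["wrist_force"])
print(env.move_linear(w(.004,-.118,.142+.009),velocity=.05,stop_force=30))
env.dwell(.1); o=env.observe(); print(loc(o["tcp_pos"]),o["tcp_pos"][2],o["finger_gap"],o["wrist_force"])
env.command_gripper(.06)
env.move_linear(w(.004,-.118,.25),velocity=.12)
env.move_pose([.61,-.05,.28],down(np.pi/2))
f=env.grab_frame("wrist"); print(env.observe()["time"])
cv2.imwrite("pics/w6.png",cv2.resize(f["frame"][:,:,::-1][:300,:400],(800,600),interpolation=cv2.INTER_CUBIC))
for th in (.5,.6,.7,.8,.9): l=.7-th; print(th,2*proj(f,w(-.08*np.sin(l),-.118,.062+.08*np.cos(l))))
```

```text
False [ 0.4665 -0.2028  0.1371]
0.034224932640763865 [-0.195   0.4459 -0.0003]
False
[ 0.0038 -0.118 ] 0.15105265381339755 0.03425260332485721 [-0.0149 -0.0492  0.0517]
38.625
0.5 [132.0603 124.0156]
0.6 [128.5649 145.1678]
0.7 [126.4399 166.586 ]
0.8 [125.6965 187.8483]
0.9 [126.306 208.556]
```

View pics/w6.png

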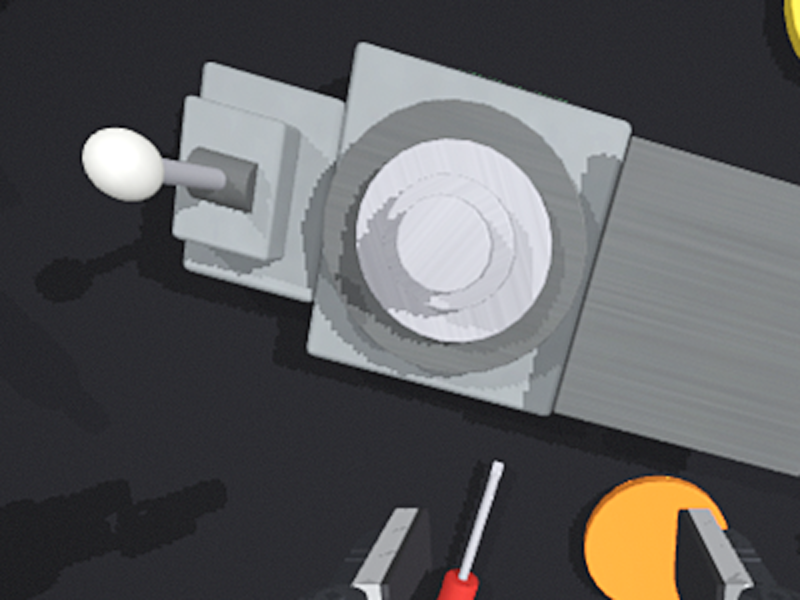

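The knob is at (122,164), and upright predicts (126,167), so the lever stands at about 0.69 rad. The stack is unchanged, so I hand it in.

```bash
python3 -c "
from cell import env
print(env.close_job())"
```

```text
the job is handed in; nothing more can be done
None
```

The job is handed in, with no verdict returned: the last wrist picture shows wide, medium and small stacked within about 3 mm of the plate's centre and the lever at about 0.69 rad (upright is 0.7), and the robot finished at about 39 s, clear of everything.

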